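# Press a worn bushing out of a clamped link with a stepped drift

## Robot

A 6-joint arm with a two-finger parallel gripper is mounted at the origin on the work surface. World frame = base frame: x ahead of the robot, y to its left, z up, the work surface at z = 0. Lengths are in mm, angles in rad, forces in N, time in s.
With the tool pointing down it reaches from about 350 to 975 mm from the base axis. Payload 7.1 kg.
Tool frame: the origin (TCP) lies at the very end of the fingers, on their centre line; the grasp point (between the pads) lies 19 mm behind it (ctrl.pinch_z is the z of the grasp point in the tool frame, in mm); z points along the fingers, y is the direction in which the jaws open and shut (so a half turn about z gives the same grasp; the last joint's range is limited). The gripper opens to 88 mm and grips with 3 to 60 N. Pads are 20 mm wide; open, the fingers measure 115 mm over their backs; the gripper's body (75 mm by 178 mm) begins 61 mm behind the grasp point.
Start: joints at [1.153, 0.423, 1.63, -0, 1.089, -0.019], TCP at [242.663, 575.951, 222.675] pointing down, gripper open.
Joint ranges: [-3, 3], [-0.9, 2.11], [0.09, 2.58], [-1.31, 4.45], [0.11, 2.69], [-2.54, 2.54]. Speed limits (rad/s): [2.39, 2.39, 3.01, 3.14, 3.14, 3.14].

## Interface

Orientations are given as a rotation vector (axis times angle).
In Python, from workcell import get_obs, optics, ctrl gives the robot as it stands.
- The arm moves only by the shell command python3 -m jog 'ROWS'. ROWS is a JSON object of lists of equal length, an entry for each row: "delta_rot": the turn, a rotation vector about the tool's x, y, z in rad, a list of three; "translation": the shift along the tool's x, y, z in mm, a list of three; "hand": the opening, from -1 (shut) to 1 (fully open). In form: {"delta_rot": [[rx, ry, rz], ...], "translation": [[x, y, z], ...], "hand": [hand, ...]}. A call has 1 to 5 rows; each row is the pose to reach, as a shift and turn from the pose commanded when the call began, along the tool's axes at that moment; what a row does not reach only later rows make up. A row lasts 1/10 s, in which the tool goes at most 50 mm and 8.59 degrees, less where a joint would pass 70% of its speed; a pose out of reach is approached as far as the arm can. A call with a gripper value outside its range is refused whole. The fingers move at their own pace and stop on an object; the grip force is fixed at half the most. Time passes only in rows, so rows that repeat a pose let the fingers close. It gives the time, the measured TCP pose, the force and the opening at its end, in the units of the state.
- get_obs(): the state, without advancing time (a new reading comes with each control period).
- optics.get_image(name): name is "scene" or "top"; returns the picture (420x560x3 uint8, red, green, blue); there is no depth.
- optics.calibration(name): a dict with "intrinsics" (3x3 intrinsics, pixels), "cam_to_world" (4x4, takes a point from camera to world coordinates). Camera axes: x right, y up, looking along -z (the intrinsics and any distortion apply to the point x, -y, -z); pixel columns grow to the right and rows downward; lengths in mm; the calibration is good to about 2 mm. A picture is of the moment at which its call begins. calibration takes no time and is no camera call.
- ctrl.close_job(): hands the job in, once; it reports no verdict.
The state is a dict: "t": time; "qpos": joint angles; "qvel": joint speeds; "joint_torque": joint torques, N m; "ee_pos": TCP position; "orientation": TCP orientation; "ft_force": force on the tool from outside, world axes, zero at the start; "moment": the same for the moment, N m; "width": finger opening in mm.
Only numpy, scipy, OpenCV 4.12 (cv2) and the standard library are available. Lean on these libraries where they do the work, as an engineer would, in place of code of your own. Each camera call takes 0.05 s, during which the arm holds its last target. There are 200 camera calls.

## Task

Use the stepped drift from the punch block to press the old bronze bushing down and out of the link's eye, so that it drops into the open jar standing underneath. Feel for the bushing's hole with the drift's nose and push steadily and gently, never forcing the drift against the eye or the bushing. Then stand the drift back upright in its hole in the block, and leave everything else where it is.

Things in the scene. Friction and masses are not known exactly. Their poses are not given: they have to be found in the camera images.
- vice: Grey bench vice, 80 mm jaws, bolted down, up to 145 mm tall. Origin: centre of its underside; z up, jaws run along y, screw handle on the -x side. A dark forged link (221 mm long) is clamped level in the jaws along y, an upright round eye at each end: outside 41 mm, bore 26 mm through, top 148 mm and underside 112 mm above the bench. The eye on the +y side holds the bushing; the other is bare.
- eye_line (a point): Point fixed to the vice at the +y end of the jaws (x = 0, y = 40 mm), level with the eye's top face (148 mm up); axes as the vice's. The centre of the eye with the bushing lies on the line from this point along +y, 40 to 62 mm out: the link was clamped by hand, so how far differs, is not measured and must be seen or felt. Pressing the drift on link, bushing or vice with over 25 N is forcing.
- bushing (a joint): How far the bronze bushing has slid down out of the +y eye (m): 0 = flush; starts 0 to 4 mm down; 0.108 = on the jar's floor. A plain upright sleeve coaxial with the eye: outside 25 mm, hole 16 mm through, 36 mm long. A tight fit: a steady push of 9 to 15 N moves it (less over the last 10 mm), it stays where it is left, and lets go and falls into the jar once pressed about 28 to 34 mm down.
- drift: Aluminium stepped drift, round, 138 mm long, about 0.2 kg, standing nose down in the block. Origin: centre of the tip; z up along the rod. Nose 13 mm in diameter, 18 mm long, the last 6 mm tapering to 10 mm; then a step (edge bevelled 1.5 mm) to the 23 mm body, up to 77 mm; then the 28 mm grip. The nose fits the bushing's hole, the step bears on its top and the body follows down the bore.
- block_hole (a point): Mouth of the drift's hole, at the top face (45 mm up) of the fixed wooden punch block (60 x 150 mm); z up, y along the block, away from the punches. Hole 16.5 mm wide, 24 mm deep, 30 mm from the block's end. Seated, the drift rests on its step, nose in the hole, tip 27 mm above the bench. Three pin punches at the other end reach 100 mm above the bench.
- jar: Clear acrylic screw-top jar without its lid, diameter 72 mm, 66 mm tall, floor 4 mm thick, open top 62 mm wide, standing loose on the bench under the eye. Origin: centre of its underside. It stays there.
- jar_lid: Black screw lid of the jar lying on the bench, diameter 75 mm, 15 mm tall; leave alone. Origin: centre of its underside.
- scraper: White hard-silicone ice scraper, 235 mm long; leave alone. Origin: underside, about mid-length.
- gauge: Yellow plastic tyre pressure gauge with a round dial, 150 mm long; leave alone. Origin: underside, about mid-length.
- ratchet: Chrome socket wrench (ratchet), 200 mm long; leave alone. Origin: underside, about mid-length.
- socket: Chrome socket standing on end, diameter 27 mm, 52 mm tall; leave alone. Origin: centre of its underside.

How it is judged:
By the outcome, as a careful person would: the job done as asked, in the order asked, and still so for the second after the job is handed in, with the robot touching nothing.
It also fails if it takes over 70 s, if anything falls off the work surface, if the arm or the gripper's body presses on something with over 40 N, if the wrist force passes 120 N, or if a joint passes its speed limit or range.

## Working session

There is one attempt and no reset: what is moved stays moved. The work goes in short steps, Python scripts to look and compute and a shell command to move; the robot and the scene stay as the last step left them, time stands still between calls to the robot, and variables do not carry over. Pictures are saved under pics/ and viewed, about 8 in all and at most 12, crops included, and the job is handed in when it is done.

```bash
mkdir -p pics; ls
python3 - <<'E'
from workcell import get_obs, optics, ctrl
import cv2,numpy as np
for n in("scene","top"):
    im=optics.get_image(n); cv2.imwrite(f"pics/{n}0.png",im[:,:,::-1])
    c=optics.calibration(n); print(n,{k:np.round(v,3).tolist() if not isinstance(v,str) else v for k,v in c.items()})
print(get_obs(),ctrl.pinch_z)
E
```

```text
pics
scene {'intrinsics': [[449.334, 0.0, 284.515], [0.0, 449.334, 211.015], [0.0, 0.0, 1.0]], 'cam_to_world': [[-0.702, -0.447, 0.554, 1189.855], [0.712, -0.417, 0.565, 522.667], [-0.021, 0.791, 0.611, 778.622], [0.0, 0.0, 0.0, 1.0]]}
top {'intrinsics': [[523.681, 0.0, 277.25], [0.0, 523.681, 200.963], [0.0, 0.0, 1.0]], 'cam_to_world': [[0.015, 0.99, -0.14, 434.277], [-0.999, 0.019, 0.026, -82.483], [0.028, 0.14, 0.99, 1357.551], [0.0, 0.0, 0.0, 1.0]]}
{'t': 0.1, 'qpos': array([ 1.15299464e+00,  4.23763000e-01,  1.63059419e+00,  4.23760561e-05,
        1.08861546e+00, -1.89764919e-02]), 'qvel': array([ 1.46679293e-03,  8.73055265e-05, -2.40573384e-03,  6.00059926e-04,
       -2.49784890e-04,  7.57424176e-04]), 'joint_torque': array([ 2.76377650e-04, -5.45611095e+01, -2.74324375e+01,  6.46306342e-02,
        1.87599793e-02, -1.91204117e-05]), 'ee_pos': array([242.45941998, 575.51243358, 221.98794064]), 'orientation': array([-6.22293070e-01, -3.07900026e+00,  2.10320597e-03]), 'ft_force': array([-0.8598131 ,  0.04136492, -0.81923558]), 'moment': array([ 0.00334043, -0.03732112,  0.05534042]), 'width': 87.76711859019372} -18.700000000000003
```

View pics/scene0.png

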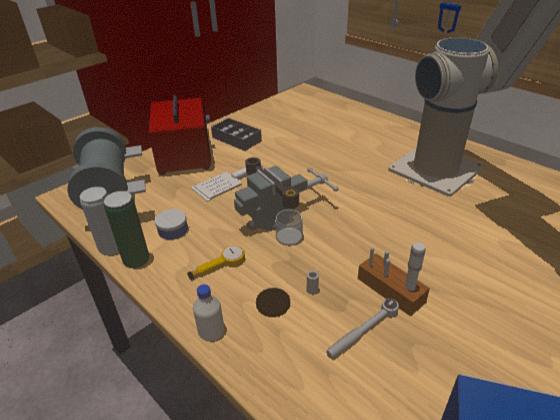

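View pics/top0.png

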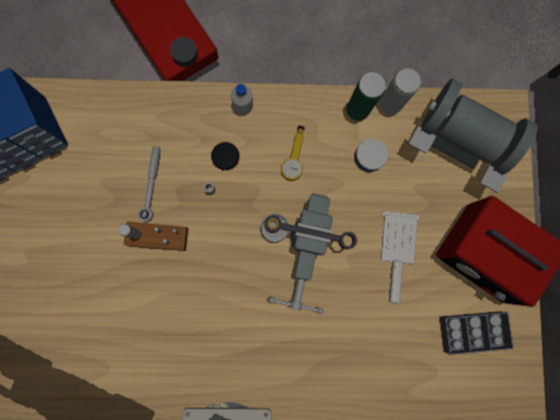

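The scene view has the drift at about (416,262), its block around (392,285), the eye with the bushing at (290,198) and the jar at (289,228). The top view has the drift at (125,231) and the eye at (273,224). Next I'll zoom in on these.

```bash
cat > h.py <<'E'
import cv2,numpy as np
from workcell import get_obs, optics, ctrl
from scipy.spatial.transform import Rotation as R
def ray(n,u,v):
    c=optics.calibration(n);K=np.array(c["intrinsics"]);T=np.array(c["cam_to_world"])
    d=np.array([(u-K[0,2])/K[0,0],-(v-K[1,2])/K[1,1],-1.]);return T[:3,3],T[:3,:3]@d
def onz(n,u,v,z):
    o,d=ray(n,u,v);return o+d*(z-o[2])/d[2]
def proj(n,p):
    c=optics.calibration(n);K=np.array(c["intrinsics"]);T=np.array(c["cam_to_world"])
    q=T[:3,:3].T@(np.array(p)-T[:3,3]);return np.array([K[0,2]-K[0,0]*q[0]/q[2],K[1,2]+K[1,1]*q[1]/q[2]])
def crop(im,u,v,w,h,s): 
    return cv2.resize(im[v:v+h,u:u+w],None,fx=s,fy=s,interpolation=cv2.INTER_CUBIC)
E
python3 - <<'E'
from h import *
t=cv2.imread("pics/top0.png");s=cv2.imread("pics/scene0.png")
a=np.vstack([np.hstack([crop(t,110,205,80,60,5),crop(t,250,190,80,60,5)]),np.hstack([crop(s,355,235,80,60,5),crop(s,250,160,80,60,5)])])
cv2.imwrite("pics/c1.png",a)
E
```

```text
(no output)
```

View pics/c1.png

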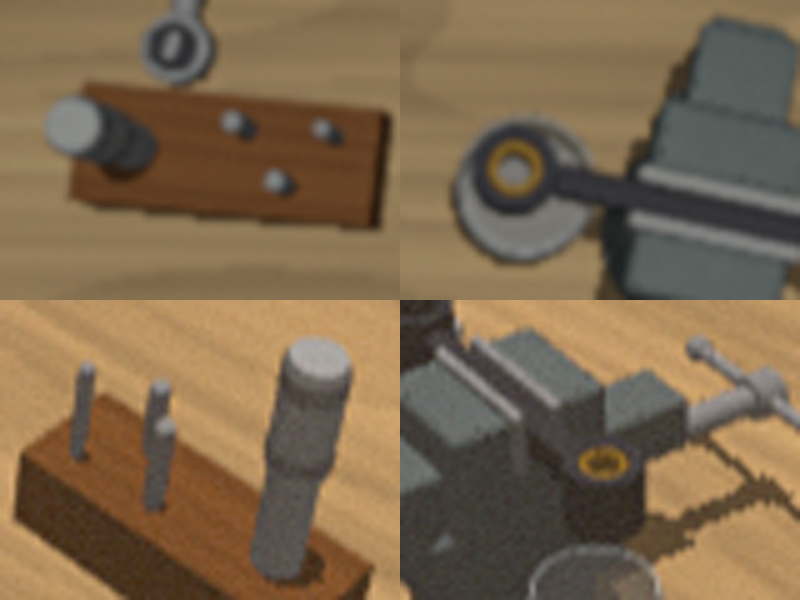

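Crop readings in full-image pixels:
- **Drift top:** top view (125,230.2), scene view (419,246.6).
- **Bushing ring:** top view (273.2,223.4), scene view (291,192.4).

I can also see the block corners. Refining by colour and triangulating next.

Run:
```python
from h import *
t=cv2.imread("pics/top0.png");s=cv2.imread("pics/scene0.png")
def bronze(im,x,y):
    h=cv2.cvtColor(im,cv2.COLOR_BGR2HSV)[y-10:y+10,x-10:x+10]
    m=(h[...,1]>140)&(h[...,2]>70)
    v,u=np.nonzero(m); 
    if len(u)<5: return None
    (c,r,a)=cv2.fitEllipse(cv2.convexHull(np.c_[u,v].astype(np.float32))); return c[0]+x-10,c[1]+y-10,r,len(u)
print(bronze(t,273,223),bronze(s,291,192))
def tri(a,b):
    o1,d1=ray("top",*a);o2,d2=ray("scene",*b)
    k=np.linalg.lstsq(np.c_[d1,-d2],o2-o1,rcond=None)[0]
    p,q=o1+k[0]*d1,o2+k[1]*d2; return (p+q)/2,np.linalg.norm(p-q)
print("eye",tri((273.2,223.4),(291,192.4)),onz("top",273.2,223.4,147),onz("scene",291,192.4,147))
print("drift",tri((125,230.2),(419,246.6)),onz("top",125,230.2,165),onz("scene",419,246.6,165))
for n,p in [("top",c) for c in[(127,221.6),(187.6,227.4),(185.6,250),(124,245)]]: print(onz(n,*p,45))
print("bare",onz("top",348,241,148))
print(R.from_rotvec(get_obs()["orientation"]).as_matrix().round(3))
```

```text
(272.55140018463135, 223.14434814453125, (9.795763969421387, 10.427165031433105), 43) (290.4556703567505, 192.01044750213623, (6.0193657875061035, 9.384259223937988), 45)
eye (array([ 552.59501833, -104.44687117,  145.20537474]), np.float64(2.4645916817429137)) [ 553.23822695 -105.33839332  147.        ] [ 553.69025648 -101.65350375  147.        ]
drift (array([529.63915374, 232.37752045, 161.64247555]), np.float64(2.6804947336386866)) [530.05764733 230.3211395  165.        ] [532.27785761 234.95536333 165.        ]
[561.29118397 258.03236468  45.        ]
[549.41245123 106.77614013  45.        ]
[492.99173179 109.53747623  45.        ]
[502.87152805 262.22094483  45.        ]
bare [ 515.27810614 -279.32699215  148.        ]
[[-0.922  0.388 -0.001]
 [ 0.388  0.922 -0.001]
 [ 0.    -0.001 -1.   ]]
```

```bash
cat >> h.py <<'E'
def to(p,base=None):
    o=get_obs();M=R.from_rotvec(o["orientation"]).as_matrix()
    print("t",o["t"],"ee",o["ee_pos"].round(2),"F",o["ft_force"].round(2),"w",round(o["width"],1),"yaw",np.degrees(np.arctan2(M[0,1],M[1,1])).round(2),"axis",M[:,2].round(4))
    print("shift",(M.T@(np.array(p)-o["ee_pos"])).round(2))
E
python3 -c "
from h import *
to([531,232,222])"
```

```text
t 0.1 ee [242.46 575.51 221.99] F [-0.86  0.04 -0.82] w 87.8 yaw 22.85 axis [-6.0e-04 -1.2e-03 -1.0e+00]
shift [-3.9930e+02 -2.0449e+02  2.4000e-01]
```

```bash
python3 -m jog '{"delta_rot": [[0,0,-0.09],[0,0,-0.18],[0,0,-0.18],[0,0,-0.18],[0,0,-0.18]], "translation": [[-40,-20.5,0],[-80,-41,0],[-120,-61.5,0],[-160,-82,0],[-200,-102.5,0]], "hand": [1,1,1,1,1]}'; python3 -c "
from h import *
to([531,232,222])"
```

```text
t: 0.6
ee_pos: [387.8, 402.2, 222.4]
orientation: [-0.342, -3.123, 0.001]
ft_force: [-0.1, 0.8, 0.7]
width: 87.7
t 0.6 ee [387.83 402.22 222.41] F [-0.1   0.76  0.69] w 87.7 yaw 12.52 axis [-3.e-04 -4.e-04 -1.e+00]
shift [-176.65 -135.15    0.43]
```

```bash
python3 -m jog '{"delta_rot": [[0,0,0],[0,0,0],[0,0,0],[0,0,0],[0,0,0]], "translation": [[-36,-27,0],[-72,-54,0],[-108,-81,0],[-144,-108,0],[-176.5,-135,0]], "hand": [1,1,1,1,1]}'; python3 -m jog '{"delta_rot": [[0,0,0]], "translation": [[0,0,0]], "hand": [1]}'
python3 - <<'E'
from h import *
to([531,232,121])
t=optics.get_image("top")[:,:,::-1];s=optics.get_image("scene")[:,:,::-1]
e=get_obs()["ee_pos"];print(proj("top",e),proj("scene",e))
cv2.imwrite("pics/c2.png",np.hstack([crop(t,75,180,100,100,4),crop(s,360,180,100,100,4)]))
E
```

```text
t: 1.1
ee_pos: [531.2, 232.0, 222.5]
orientation: [-0.343, -3.123, 0.0]
ft_force: [0.9, 0.7, -0.1]
width: 88.2
t: 1.2
ee_pos: [532.6, 230.2, 222.4]
orientation: [0.35, 3.121, -0.001]
ft_force: [-0.4, 0.7, 0.2]
width: 87.8
t 1.2 ee [532.63 230.18 222.41] F [-0.36  0.67  0.17] w 87.8 yaw 12.8 axis [ 6.e-04 -8.e-04 -1.e+00]
shift [  2.07   1.48 101.41]
[116.86238633 227.87210615] [423.46775328 223.62304413]
```

View pics/c2.png

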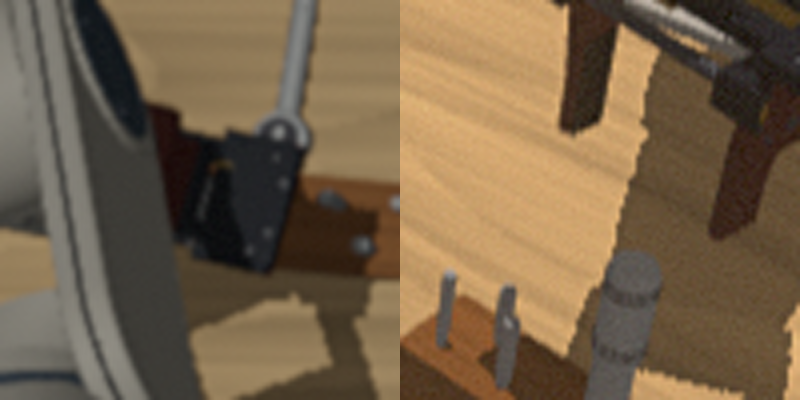

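The scene crop has the fingertips at (405,212) and (440,239), straddling the drift, and their midpoint matches the projected TCP to about 2 px. Descending.

```bash
python3 -m jog '{"delta_rot": [[0,0,0],[0,0,0],[0,0,0],[0,0,0],[0,0,0]], "translation": [[1.5,1,30],[1.5,1,60],[1.5,1,90],[1.5,1,101],[1.5,1,101]], "hand": [1,1,1,1,1]}'; python3 -m jog '{"delta_rot": [[0,0,0],[0,0,0],[0,0,0],[0,0,0],[0,0,0]], "translation": [[0,0,0],[0,0,0],[0,0,0],[0,0,0],[0,0,0]], "hand": [0.4,0,-0.3,-0.3,-0.3]}'
python3 - <<'E'
from h import *
to([531,232,121])
t=optics.get_image("top")[:,:,::-1];s=optics.get_image("scene")[:,:,::-1]
e=get_obs()["ee_pos"];print(proj("top",e),proj("scene",e))
cv2.imwrite("pics/c3.png",crop(s,360,200,100,100,6))
E
```

```text
t: 1.8
ee_pos: [527.2, 235.6, 120.2]
orientation: [-0.34, -3.12, 0.003]
ft_force: [-0.5, -0.4, 0.9]
width: 87.7
t: 2.3
ee_pos: [529.2, 235.1, 122.2]
orientation: [0.343, 3.122, 0.001]
ft_force: [-0.1, -0.9, 0.5]
width: 51.4
t 2.3 ee [529.19 235.07 122.24] F [-0.1  -0.87  0.45] w 51.4 yaw 12.55 axis [ 8.e-04  3.e-04 -1.e+00]
shift [-2.44 -2.6   1.24]
[127.72168312 232.14838633] [416.50566965 261.29892589]
```

View pics/c3.png

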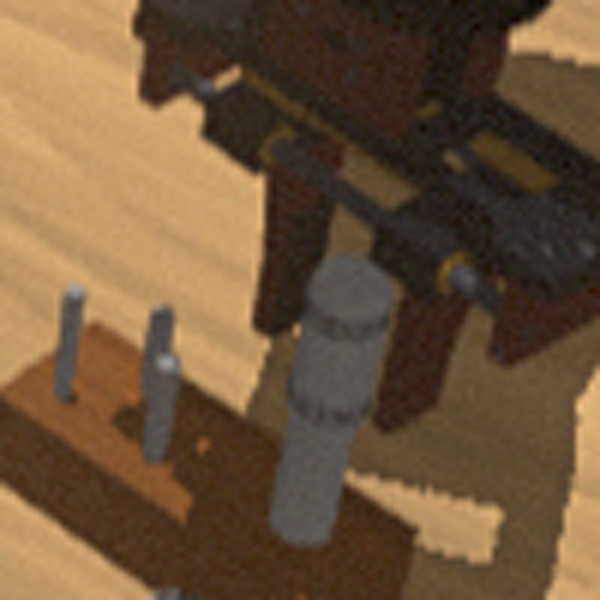

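Both finger tips straddle the drift. It stands at crop (338,360) and the TCP projects to (339,368), so they agree within about 2 mm. I'll make a small correction and grip.

```bash
python3 -m jog '{"delta_rot": [[0,0,0],[0,0,0],[0,0,0],[0,0,0],[0,0,0]], "translation": [[-2,-1.5,0],[-2,-1.5,0],[-2,-1.5,0],[-2,-1.5,0],[-2,-1.5,0]], "hand": [-0.2,-0.3,-0.3,-0.3,-0.3]}'; for i in 1 2; do python3 -m jog '{"delta_rot": [[0,0,0],[0,0,0],[0,0,0],[0,0,0]], "translation": [[0,0,0],[0,0,0],[0,0,0],[0,0,0]], "hand": [-1,-1,-1,-1]}';done
python3 - <<'E'
from h import *
to([531,232,121]);print(get_obs()["moment"])
E
```

```text
t: 2.9
ee_pos: [530.5, 233.1, 121.6]
orientation: [-0.343, -3.123, 0.0]
ft_force: [-0.7, -0.6, -0.2]
width: 30.8
t: 3.3
ee_pos: [530.5, 233.1, 121.7]
orientation: [-0.343, -3.123, 0.0]
ft_force: [-0.2, 0.3, 0.8]
width: 27.6
t: 3.7
ee_pos: [530.5, 233.1, 121.6]
orientation: [-0.343, -3.123, 0.0]
ft_force: [-0.5, -0.1, -1.6]
width: 27.4
t 3.7 ee [530.47 233.11 121.65] F [-0.54 -0.1  -1.63] w 27.4 yaw 12.53 axis [-1.e-04 -1.e-04 -1.e+00]
shift [-0.75 -0.97  0.65]
[-0.18453603  0.02995031 -0.00577511]
```

```bash
python3 -m jog '{"delta_rot": [[0,0,0],[0,0,0],[0,0,0],[0,0,0],[0,0,0]], "translation": [[0,0,-5],[0,0,-15],[0,0,-30],[0,0,-60],[0,0,-90]], "hand": [-1,-1,-1,-1,-1]}';python3 -m jog '{"delta_rot": [[0,0,0],[0,0,0],[0,0,0]], "translation": [[0,0,-30],[0,0,-50],[0,0,-50]], "hand": [-1,-1,-1]}'
python3 - <<'E'
from h import *
to([553.5,-103.5,261.7])
E
```

```text
t: 4.2
ee_pos: [530.4, 233.1, 213.5]
orientation: [-0.343, -3.123, 0.0]
ft_force: [-0.7, -1.1, -1.5]
width: 27.8
t: 4.5
ee_pos: [532.4, 234.0, 266.1]
orientation: [0.342, 3.116, 0.006]
ft_force: [1.1, -0.1, -1.7]
width: 27.7
t 4.5 ee [532.39 233.96 266.15] F [ 1.06 -0.09 -1.66] w 27.7 yaw 12.53 axis [ 0.0069  0.0029 -1.    ]
shift [ -93.82 -324.85    3.61]
```

```bash
python3 -m jog '{"delta_rot": [[0,0,0],[0,0,0],[0,0,0],[0,0,0],[0,0,0]], "translation": [[-8,-27,0],[-20,-67.5,0],[-32,-108,0],[-44,-149,0],[-56,-190,0]], "hand": [-1,-1,-1,-1,-1]}';python3 -m jog '{"delta_rot": [[0,0,0],[0,0,0],[0,0,0],[0,0,0],[0,0,0]], "translation": [[-12,-41,0],[-24,-82,0],[-34,-116,0],[-39.5,-133.6,0],[-39.5,-133.6,0]], "hand": [-1,-1,-1,-1,-1]}';python3 -m jog '{"delta_rot": [[0,0,0],[0,0,0],[0,0,0],[0,0,0]], "translation": [[0,0,0],[0,0,0],[0,0,0],[0,0,0]], "hand": [-1,-1,-1,-1]}'
python3 - <<'E'
from h import *
to([553.5,-103.5,261.7])
t=optics.get_image("top")[:,:,::-1];s=optics.get_image("scene")[:,:,::-1]
e=get_obs()["ee_pos"]
for z in(0,-94.7): print(proj("top",e+[0,0,z]),proj("scene",e+[0,0,z]))
cv2.imwrite("pics/c4.png",np.hstack([crop(t,240,180,66,100,6),crop(s,250,120,66,100,6)]))
E
```

```text
t: 5.0
ee_pos: [543.2, 34.0, 261.0]
orientation: [-0.342, -3.122, 0.0]
ft_force: [0.9, -0.2, -1.4]
width: 27.3
t: 5.5
ee_pos: [553.0, -105.7, 260.9]
orientation: [-0.348, -3.121, 0.0]
ft_force: [-0.8, -0.2, -1.8]
width: 27.4
t: 5.9
ee_pos: [553.5, -102.5, 261.7]
orientation: [-0.341, -3.123, -0.0]
ft_force: [-0.1, 0.1, -2.2]
width: 27.5
t 5.9 ee [ 553.51 -102.53  261.69] F [-0.07  0.13 -2.17] w 27.5 yaw 12.46 axis [-0.e+00  1.e-04 -1.e+00]
shift [-0.2  -0.95 -0.01]
[273.12557558 217.9104527 ] [290.038509   150.98484863]
[272.28298517 222.38681053] [290.5827847  185.37835644]
```

View pics/c4.png

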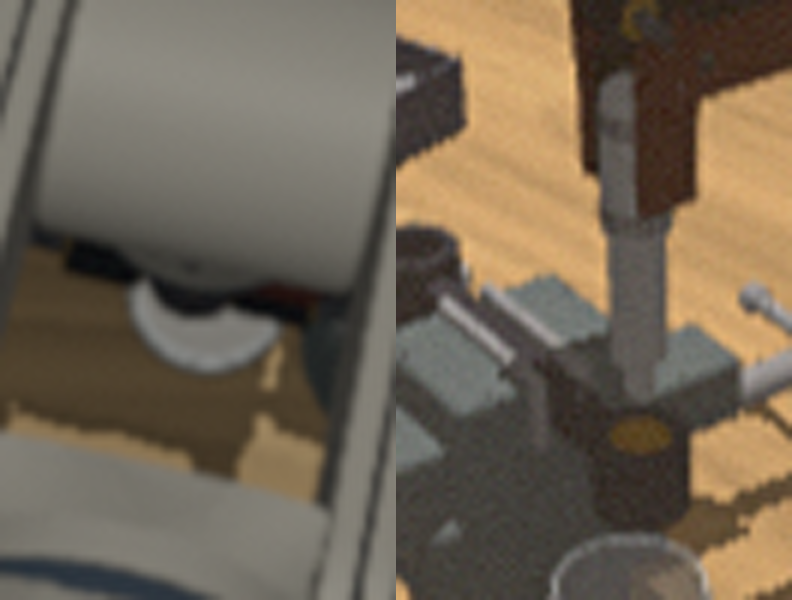

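The scene crop has the tip edge at about (290.7,186.2) against a predicted 185.4 plus the tip radius, and the bushing ellipse at (290.8,192.7). The drift is upright over the hole to within a millimetre or so. Descending with feel.

```bash
python3 -m jog '{"delta_rot": [[0,0,0],[0,0,0],[0,0,0],[0,0,0],[0,0,0]], "translation": [[0,0,8],[0,0,15],[0,0,17],[0,0,17],[0,0,17]], "hand": [-1,-1,-1,-1,-1]}'; for i in 1 2; do python3 -m jog '{"delta_rot": [[0,0,0],[0,0,0]], "translation": [[0,0,1],[0,0,1]], "hand": [-1,-1]}'; done
```

```text
t: 6.5
ee_pos: [553.6, -103.5, 244.6]
orientation: [-0.343, -3.123, -0.0]
ft_force: [0.3, 0.4, -2.7]
width: 27.6
t: 6.7
ee_pos: [553.6, -103.5, 243.7]
orientation: [0.343, 3.123, -0.0]
ft_force: [0.5, -0.9, -2.0]
width: 27.7
t: 6.9
ee_pos: [553.5, -103.5, 242.6]
orientation: [-0.343, -3.123, -0.0]
ft_force: [-0.1, 0.1, -1.9]
width: 27.4
```

```bash
for i in 1 2 3 4 5 6; do python3 -m jog '{"delta_rot": [[0,0,0],[0,0,0]], "translation": [[0,0,1],[0,0,1]], "hand": [-1,-1]}' | grep -E "ee_pos|force"; done
```

```text
ee_pos: [553.4, -103.5, 241.6]
ft_force: [0.4, 0.0, -2.4]
ee_pos: [553.5, -103.5, 240.5]
ft_force: [0.1, 0.3, -2.1]
ee_pos: [553.4, -103.5, 239.5]
ft_force: [0.7, -0.4, -1.7]
ee_pos: [553.4, -103.4, 238.6]
ft_force: [-0.4, 0.1, -2.7]
ee_pos: [553.4, -103.4, 237.6]
ft_force: [0.9, 1.0, -2.4]
ee_pos: [553.4, -103.4, 236.5]
ft_force: [-0.2, 0.3, -2.0]
```

```bash
for i in 1 2 3 4 5 6; do python3 -m jog '{"delta_rot": [[0,0,0],[0,0,0]], "translation": [[0,0,1],[0,0,1]], "hand": [-1,-1]}' | grep -E "ee_pos|force"; done;python3 -c "
from h import *
print(get_obs()['moment'])"
```

```text
ee_pos: [553.4, -103.5, 235.5]
ft_force: [-0.4, -0.8, -1.7]
ee_pos: [553.5, -103.5, 234.6]
ft_force: [-0.7, 0.3, -2.6]
ee_pos: [553.5, -103.5, 233.5]
ft_force: [0.2, 0.4, -2.1]
ee_pos: [553.4, -103.5, 232.5]
ft_force: [0.2, 0.6, -2.3]
ee_pos: [553.4, -103.5, 231.5]
ft_force: [0.2, 0.1, -2.1]
ee_pos: [553.5, -103.5, 230.5]
ft_force: [-0.2, -0.8, -1.7]
[0.02950936 0.05293729 0.02285062]
```

```bash
for i in 1 2 3 4 5 6; do python3 -m jog '{"delta_rot": [[0,0,0],[0,0,0]], "translation": [[0,0,1],[0,0,1]], "hand": [-1,-1]}' | grep -E "ee_pos|force"; done;python3 -c "
from h import *
print(get_obs()['moment'])"
```

```text
ee_pos: [553.5, -103.5, 229.5]
ft_force: [0.2, -0.3, -1.7]
ee_pos: [553.5, -103.4, 228.5]
ft_force: [-0.3, 0.9, -2.8]
ee_pos: [553.4, -103.5, 227.5]
ft_force: [-0.7, -0.9, -1.6]
ee_pos: [553.5, -103.5, 226.5]
ft_force: [0.6, -0.8, -1.9]
ee_pos: [553.5, -103.4, 225.5]
ft_force: [-0.3, -0.1, -2.4]
ee_pos: [553.4, -103.5, 224.5]
ft_force: [0.1, 1.3, -2.3]
[ 0.02575821  0.00048204 -0.00903107]
```

```bash
for i in 1 2 3 4 5 6; do python3 -m jog '{"delta_rot": [[0,0,0],[0,0,0]], "translation": [[0,0,0.3],[0,0,0.6]], "hand": [-1,-1]}' | grep -E "ee_pos|force"; done
```

```text
ee_pos: [553.5, -103.5, 224.1]
ft_force: [0.1, 0.1, -2.3]
ee_pos: [553.6, -103.5, 223.6]
ft_force: [-0.9, -0.1, 0.4]
ee_pos: [553.8, -103.5, 223.5]
ft_force: [-0.7, 0.4, 6.4]
ee_pos: [553.9, -103.6, 223.4]
ft_force: [-3.2, -0.3, 9.5]
ee_pos: [554.0, -103.6, 223.1]
ft_force: [-2.0, -0.1, 9.5]
ee_pos: [553.9, -103.5, 222.2]
ft_force: [-1.9, 0.8, 9.3]
```

```bash
for i in 1 2 3 4 5; do python3 -m jog '{"delta_rot": [[0,0,0],[0,0,0]], "translation": [[0.06,0,0.5],[0.06,0,1]], "hand": [-1,-1]}' | grep -E "ee_pos|force"; done;python3 -c "
from h import *
o=get_obs();print(o['moment'],o['orientation'])
t=optics.get_image('scene')[:,:,::-1]
cv2.imwrite('pics/c5.png',crop(t,250,130,80,120,5))"
```

```text
ee_pos: [553.9, -103.6, 221.2]
ft_force: [-1.5, -0.4, 7.9]
ee_pos: [553.9, -103.5, 220.1]
ft_force: [-1.6, 0.7, 7.2]
ee_pos: [553.8, -103.5, 219.1]
ft_force: [-2.8, 0.6, 6.9]
ee_pos: [553.8, -103.5, 218.1]
ft_force: [-1.4, 0.2, 7.3]
ee_pos: [553.8, -103.5, 217.2]
ft_force: [-2.6, 0.7, 7.9]
[ 0.09238331  0.42775158 -0.0416474 ] [ 3.42839545e-01  3.12119709e+00 -3.02042060e-04]
```

View pics/c5.png

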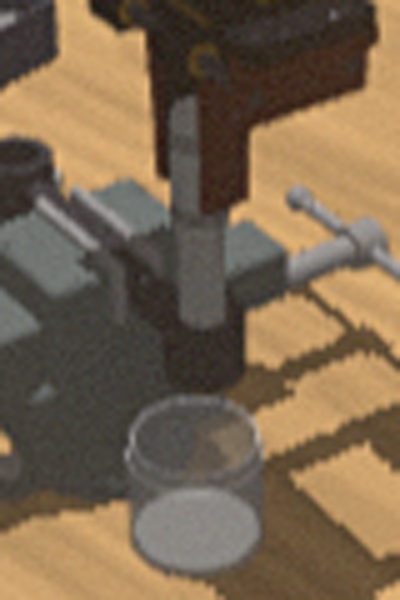

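The drift is in the bore. Its position in the fingers is unchanged (about 24 px between drift top and finger tip, as before), so it has not slipped. I'll keep the steady push and trim the small side load.

```bash
for i in 1 2 3 4 5; do python3 -m jog '{"delta_rot": [[0,0,0],[0,0,0],[0,0,0],[0,0,0],[0,0,0]], "translation": [[0.1,0,0.6],[0.1,0,1.2],[0.1,0,1.8],[0.1,0,2.4],[0.1,0,3]], "hand": [-1,-1,-1,-1,-1]}' | grep -E "ee_pos|force"; done
```

```text
ee_pos: [553.8, -103.5, 214.2]
ft_force: [-1.6, 0.8, 7.2]
ee_pos: [553.7, -103.5, 211.2]
ft_force: [-1.5, 0.1, 7.4]
ee_pos: [553.7, -103.5, 208.2]
ft_force: [-2.5, 0.8, 7.3]
ee_pos: [553.6, -103.5, 205.1]
ft_force: [-1.8, 0.3, 6.8]
ee_pos: [553.5, -103.5, 202.0]
ft_force: [-1.2, 0.3, 5.4]
```

```bash
for i in 1 2 3 4 5 6; do python3 -m jog '{"delta_rot": [[0,0,0],[0,0,0],[0,0,0],[0,0,0]], "translation": [[0.1,0,0.5],[0.1,0,1],[0.1,0,1.5],[0.1,0,2]], "hand": [-1,-1,-1,-1]}' | grep -E "ee_pos|force"; done
```

```text
ee_pos: [553.3, -103.4, 199.5]
ft_force: [0.9, -0.8, 3.8]
ee_pos: [552.4, -103.2, 196.7]
ft_force: [1.0, -1.2, 1.2]
ee_pos: [552.2, -103.2, 194.9]
ft_force: [1.5, -0.9, 0.6]
ee_pos: [552.0, -103.1, 192.8]
ft_force: [-0.3, 0.3, -1.6]
ee_pos: [552.1, -103.2, 190.9]
ft_force: [-0.6, 1.0, -1.8]
ee_pos: [552.1, -103.2, 189.0]
ft_force: [0.2, 0.7, -2.7]
```

```bash
python3 -c "
from h import *
t=optics.get_image('scene')[:,:,::-1]
cv2.imwrite('pics/c6.png',crop(t,250,130,80,120,5))"
```

```text
(no output)
```

View pics/c6.png

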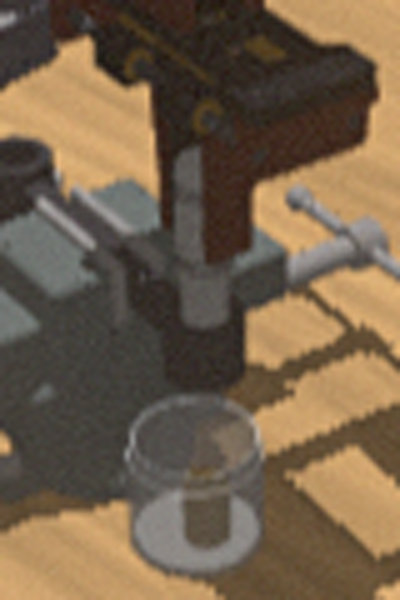

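The bushing stands in the jar at crop (207,520), and the force is back to the drift's weight. Withdrawing straight up.

```bash
python3 -m jog '{"delta_rot": [[0,0,0],[0,0,0],[0,0,0],[0,0,0],[0,0,0]], "translation": [[0,0,-4],[0,0,-10],[0,0,-16],[0,0,-22],[0,0,-28]], "hand": [-1,-1,-1,-1,-1]}';python3 -m jog '{"delta_rot": [[0,0,0],[0,0,0],[0,0,0],[0,0,0],[0,0,0]], "translation": [[0,0,-8],[0,0,-16],[0,0,-26],[0,0,-36],[0,0,-44.6]], "hand": [-1,-1,-1,-1,-1]}'
python3 -m jog '{"delta_rot": [[0,0,0],[0,0,0],[0,0,0],[0,0,0],[0,0,0]], "translation": [[6,20,0],[16,54,0],[27,93,0],[38,132,0],[50,172,0]], "hand": [-1,-1,-1,-1,-1]}';python3 -m jog '{"delta_rot": [[0,0,0],[0,0,0],[0,0,0],[0,0,0],[0,0,0]], "translation": [[12,41,0],[24,82,0],[34,116,0],[41,140,0],[44.1,151.6,0]], "hand": [-1,-1,-1,-1,-1]}'
python3 -m jog '{"delta_rot": [[0,0,0],[0,0,0],[0,0,0],[0,0,0],[0,0,0]], "translation": [[0,0,20],[0,0,50],[0,0,80],[0,0,100],[0,0,108]], "hand": [-1,-1,-1,-1,-1]}';python3 -m jog '{"delta_rot": [[0,0,0],[0,0,0],[0,0,0],[0,0,0]], "translation": [[0,0,0],[0,0,0],[0,0,0],[0,0,0]], "hand": [-1,-1,-1,-1]}'
python3 -c "
from h import *
to([530.53,233.14,121.675])
o=get_obs();e=o['ee_pos'];print(proj('scene',e-[0,0,94.7]),proj('scene',[530.53,233.14,45]))
t=optics.get_image('scene')[:,:,::-1]
cv2.imwrite('pics/c7.png',crop(t,360,200,100,100,6))"
```

```text
t: 18.2
ee_pos: [552.2, -103.2, 217.9]
orientation: [0.343, 3.122, -0.0]
ft_force: [0.7, -0.5, -1.2]
width: 27.9
t: 18.7
ee_pos: [552.3, -103.2, 262.8]
orientation: [0.343, 3.122, -0.0]
ft_force: [0.0, 0.1, -1.7]
width: 27.4
t: 19.2
ee_pos: [540.6, 76.9, 262.3]
orientation: [0.344, 3.122, 0.0]
ft_force: [0.3, 0.2, -2.8]
width: 27.9
t: 19.7
ee_pos: [530.3, 235.3, 262.1]
orientation: [0.34, 3.123, 0.001]
ft_force: [0.2, 0.1, -1.9]
width: 27.5
t: 20.2
ee_pos: [529.5, 232.0, 151.8]
orientation: [-0.344, -3.12, 0.003]
ft_force: [-0.4, -0.7, -1.4]
width: 27.9
t: 20.6
ee_pos: [531.2, 233.4, 154.8]
orientation: [0.343, 3.121, 0.002]
ft_force: [-0.4, -0.2, -2.0]
width: 27.7
t 20.6 ee [531.2  233.39 154.84] F [-0.45 -0.22 -2.05] w 27.7 yaw 12.54 axis [ 1.8e-03  8.0e-04 -1.0e+00]
shift [ 0.66 -0.43 33.16]
[410.75796256 282.18736977] [409.78049988 286.79680752]
```

View pics/c7.png

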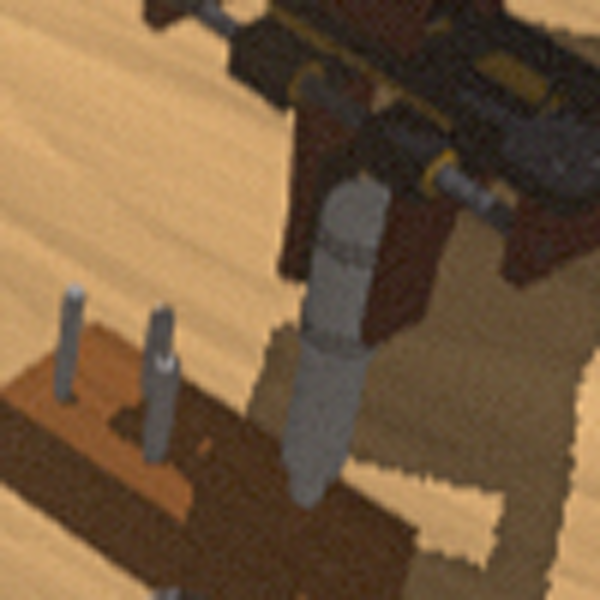

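The tip's lower edge is at (410.8,284.2) against a predicted centre of (410.8,282.2), so the rod hangs straight over its hole. Lowering with feel.

```bash
python3 -m jog '{"delta_rot": [[0,0,0],[0,0,0],[0,0,0],[0,0,0],[0,0,0]], "translation": [[0,0,4],[0,0,8],[0,0,11],[0,0,12],[0,0,12]], "hand": [-1,-1,-1,-1,-1]}'|grep -E "ee_pos|force"; for i in 1 2 3 4 5; do python3 -m jog '{"delta_rot": [[0,0,0],[0,0,0],[0,0,0]], "translation": [[0,0,0.7],[0,0,1.4],[0,0,2]], "hand": [-1,-1,-1]}' | grep -E "ee_pos|force"; done
```

```text
ee_pos: [530.3, 233.1, 141.3]
ft_force: [0.5, 0.7, -2.7]
ee_pos: [530.6, 233.2, 139.7]
ft_force: [0.3, -0.4, -2.0]
ee_pos: [530.5, 233.2, 137.6]
ft_force: [-0.3, 0.0, -3.0]
ee_pos: [530.5, 233.1, 135.6]
ft_force: [0.0, 0.7, -1.1]
ee_pos: [530.5, 233.1, 133.6]
ft_force: [0.1, 0.3, -1.7]
ee_pos: [530.5, 233.1, 131.6]
ft_force: [-0.5, -0.1, -2.5]
```

Tip is about 8 mm into the hole with no contact; 10 mm left to go.

```bash
for i in 1 2 3 4; do python3 -m jog '{"delta_rot": [[0,0,0],[0,0,0],[0,0,0]], "translation": [[0,0,0.7],[0,0,1.4],[0,0,2]], "hand": [-1,-1,-1]}' | grep -E "ee_pos|force"; done;  for i in 1 2 3 4; do python3 -m jog '{"delta_rot": [[0,0,0],[0,0,0]], "translation": [[0,0,0.4],[0,0,0.4]], "hand": [-1,-1]}' | grep -E "ee_pos|force"; done
```

```text
ee_pos: [530.5, 233.1, 129.6]
ft_force: [-0.1, -0.3, -1.9]
ee_pos: [530.5, 233.1, 127.6]
ft_force: [-0.2, 0.6, -2.1]
ee_pos: [530.5, 233.1, 125.6]
ft_force: [-0.3, -0.8, -1.8]
ee_pos: [530.5, 233.1, 123.6]
ft_force: [-0.1, 1.4, -1.6]
ee_pos: [530.5, 233.1, 123.2]
ft_force: [-0.1, 0.0, -1.8]
ee_pos: [530.5, 233.2, 122.8]
ft_force: [-0.5, 0.4, -2.6]
ee_pos: [530.5, 233.1, 122.4]
ft_force: [-0.8, -0.0, -1.2]
ee_pos: [530.5, 233.1, 122.0]
ft_force: [0.5, 0.5, -2.4]
```

```bash
for i in 1 2 3; do python3 -m jog '{"delta_rot": [[0,0,0],[0,0,0]], "translation": [[0,0,0.3],[0,0,0.3]], "hand": [-1,-1]}' | grep -E "ee_pos|force"; done
```

```text
ee_pos: [530.5, 233.1, 121.7]
ft_force: [0.5, -0.6, -1.9]
ee_pos: [530.6, 233.2, 121.7]
ft_force: [-0.1, 0.4, 0.2]
ee_pos: [530.7, 233.2, 121.6]
ft_force: [-1.6, -1.0, 3.9]
```

Seated, with light contact at the original height. Opening slowly, then lifting clear.

```bash
python3 -m jog '{"delta_rot": [[0,0,0],[0,0,0],[0,0,0],[0,0,0],[0,0,0]], "translation": [[0,0,-0.3],[0,0,-0.3],[0,0,-0.3],[0,0,-0.3],[0,0,-0.3]], "hand": [-0.35,-0.3,-0.2,0,0.2]}';python3 -m jog '{"delta_rot": [[0,0,0],[0,0,0],[0,0,0],[0,0,0],[0,0,0]], "translation": [[0,0,0],[0,0,0],[0,0,0],[0,0,0],[0,0,0]], "hand": [0.6,1,1,1,1]}'
python3 -m jog '{"delta_rot": [[0,0,0],[0,0,0],[0,0,0],[0,0,0],[0,0,0]], "translation": [[0,0,-10],[0,0,-30],[0,0,-60],[0,0,-90],[0,0,-115]], "hand": [1,1,1,1,1]}';python3 -m jog '{"delta_rot": [[0,0,0],[0,0,0],[0,0,0],[0,0,0],[0,0,0]], "translation": [[25,30,0],[60,70,0],[90,105,0],[115,135,0],[130,150,0]], "hand": [1,1,1,1,1]}'
python3 -m jog '{"delta_rot": [[0,0,0],[0,0,0],[0,0,0],[0,0,0]], "translation": [[0,0,0],[0,0,0],[0,0,0],[0,0,0]], "hand": [1,1,1,1]}'
python3 -c "
from h import *
t=optics.get_image('top')[:,:,::-1];s=optics.get_image('scene')[:,:,::-1]
a=[cv2.resize(x,(400,300)) for x in (t,s)]
cv2.imwrite('pics/c8.png',np.vstack([np.hstack(a),np.hstack([crop(s,355,235,80,60,5),crop(s,250,190,80,60,5)])]))
d=cv2.absdiff(np.ascontiguousarray(s),cv2.imread('pics/scene0.png')).max(2);print((d>60).sum())"
```

```text
t: 25.75
ee_pos: [530.5, 233.2, 121.4]
orientation: [-0.343, -3.123, 0.0]
ft_force: [0.4, -1.1, -0.1]
width: 47.4
t: 26.25
ee_pos: [530.5, 233.2, 121.5]
orientation: [0.343, 3.123, -0.0]
ft_force: [-0.5, -1.5, -0.4]
width: 86.4
t: 26.75
ee_pos: [530.8, 233.3, 238.9]
orientation: [0.343, 3.121, 0.001]
ft_force: [1.8, 0.4, -0.5]
width: 87.3
t: 27.25
ee_pos: [434.8, 410.4, 237.5]
orientation: [0.34, 3.123, 0.002]
ft_force: [-0.2, -0.6, 0.5]
width: 87.7
t: 27.65
ee_pos: [436.9, 406.7, 236.6]
orientation: [0.345, 3.122, -0.0]
ft_force: [0.2, 0.5, 0.1]
width: 87.8
12014
```

View pics/c8.png

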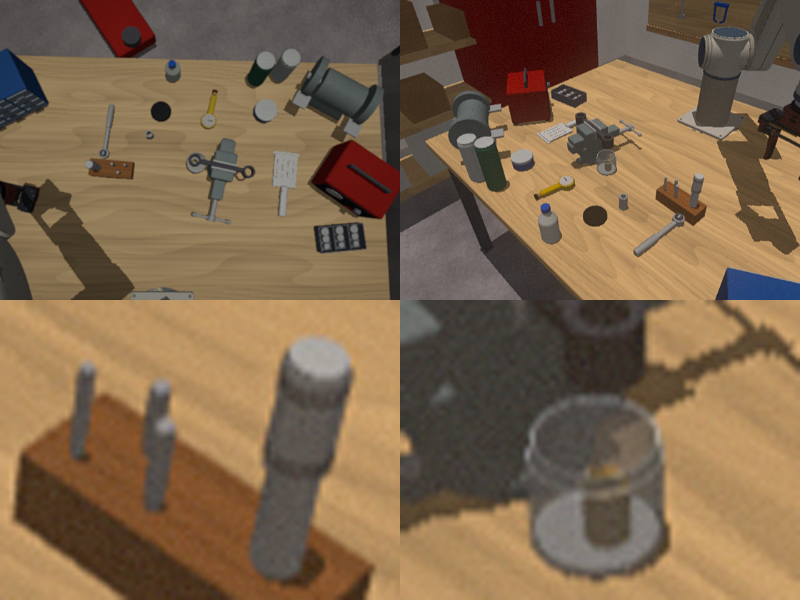

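The drift stands seated exactly as at the start, the bushing is in the jar, and everything else is in place.

```bash
python3 -c "
from workcell import ctrl
print(ctrl.close_job())"
```

```text
the job is handed in; nothing more can be done
None
```

The bronze bushing is out of the eye and standing in the jar, and the drift is back upright in its hole in the block. I handed the job in at about 28 s, well under the 70 s limit.

- **Pressing:** the nose went into the bushing's hole without touching. The step met the bushing about 1 mm down, and a steady push of about 9–12 N moved it. It let go after roughly 31–33 mm. The wrist's vertical force never read above 10 N and the sideways force stayed near 3 N, though force was only read at the end of each move.
- **Return:** the nose slid back into the block without touching. The drift seated at its original height with about 6 N before I released it.
- **Final pictures:** the drift looks as it did at the start, and the bushing is in the jar. The jar, lid, scraper, gauge, ratchet and socket look undisturbed by eye.
- **Checks that disagreed:** the two cameras differed by 4–5 mm sideways, so I averaged them and confirmed the position by feel. A pixel comparison of the scene view before and after was inconclusive: about 12,000 pixels differed, which I put down to the arm and its shadow having moved.

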